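# Put the folding thermometer on charge

## Robot

A 7-joint arm with a two-finger parallel gripper is mounted at the origin on a cart in front of the work surface, level with it; the furniture and walls round the work are solid. World frame = base frame: x ahead of the robot, y to its left, z up, the work surface at z = 0. Lengths are in m, angles in rad, forces in N, time in s.
With the tool pointing down it reaches from about 0.4 to 0.85 m from the base axis. Payload 4.5 kg.
Tool frame: the origin (TCP) lies midway between the tips of the shut fingers; the grasp point (between the pads) lies behind it (r.grip_point_offset is the z of the grasp point in the tool frame, in m); z points along the fingers, y is the line along which they close (so a half turn about z gives the same grasp; the last joint's range is limited). The gripper opens to 88 mm and grips with 3 to 60 N. Pads are 18 mm wide; open, the fingers measure 123 mm over their backs; the gripper's body (75 mm by 187 mm) begins 45 mm behind the grasp point.
Start: joints at [1.352, 0.689, -0.195, 1.565, 0.157, 0.902, -0.215], TCP at [0.156, -0.605, 0.239] pointing down, gripper open.
Joint ranges: [-3.01, 3.01], [-0.46, 2.08], [-1.47, 1.51], [0.13, 2.56], [-1, 4.14], [0.04, 2.09], [-2.66, 2.66]. Speed limits (rad/s): [2.57, 2.57, 3.14, 3.14, 3.14, 3.14, 3.14].

## Interface

Orientations are given as a unit quaternion [x, y, z, w].
In Python, from plant import r, optics, workorder gives the robot as it stands.
- The arm moves only by the shell command python3 -m creep 'ROWS' [FORCE]. ROWS is JSON, a list of rows, each an object of numbers: "grip": the gripper command: -1 is shut, 1 is fully open, values between are in proportion; "tx", "ty", "tz": the shift along the tool's x, y, z in cm; "spin": the turn about the tool's z in degrees. In form: [{"grip": .., "tx": .., "ty": .., "tz": .., "spin": ..}, ...]. A call has 1 to 8 rows; each row shifts and turns the commanded pose from where the row before left it, along the tool's axes as they then stand; what a row does not reach is not made up. A row lasts 1/12 s, in which the tool goes at most 41.7 mm and 7.16 degrees, less where a joint would pass 70% of its speed; a pose out of reach is approached as far as the arm can. A call with a gripper value outside its range is refused whole. The fingers move at their own pace and stop on an object; FORCE is the grip in N (left out, the last holds). Time passes only in rows, so rows that do not move let the fingers close. It gives the time, the measured TCP pose, the force, the opening and the grip force at its end, in the units of the state.
- r.get_state(): the state, without advancing time (a new reading comes with each control period).
- optics.snapshot(name): name is "scene" or "top" or "wrist"; returns (picture, depth): 400x640x3 uint8, red, green, blue; 400x640 float32, m along the optical axis (not along the pixel's ray), 0 where there is no reading.
- optics.get_calibration(name): a dict with "fx", "fy", "cx", "cy" (pixels), "extrinsics" (4x4, takes a point from world to camera coordinates). Camera axes: x right, y down, z forward; pixel columns grow to the right and rows downward; lengths in m; the calibration is good to about 2 mm. A picture is of the moment at which its call begins: read the wrist's pose just before it. get_calibration takes no time and is no camera call; for the wrist camera it gives the pose at the moment of the call.
- workorder.finish_job(): hands the job in; it is judged then, once.
The state is a dict: "clock": time; "q": joint angles; "qd": joint speeds; "joint_torque": joint torques, N m; "tool_pos": TCP position; "eef_rot": TCP orientation; "contact_force": force on the tool from outside, world axes, zero at the start; "moment": the same for the moment, N m; "opening": opening from 0.0 (shut) to 1.0 (fully open); "finger_force": force on a finger pad.
Only numpy, scipy, OpenCV 4.12 (cv2) and the standard library are available. Lean on these libraries where they do the work, as an engineer would, in place of code of your own. Each camera call takes 0.05 s, during which the arm holds its last target. There are 200 camera calls.

## Task

Put the folding probe thermometer on charge: fold its probe fully shut against the handle, lay it down flat in the tray of the charging dock, display up, pointing either way, and only then flip the dock's toggle switch over to the on side (the raised bar, not the ring) so that it snaps there. Leave the lemon, onion, mug and peeler where they are.

Things in the scene. Friction and masses are not known exactly. Their poses are not given: they have to be found in the camera images.
- thermometer: loose black folding kitchen thermometer, 0.15 kg, lying flat on the worktop. Origin: centre of the handle's underside. The handle is a bar 150 mm long (its x, from -75 to +75 mm), 22 mm wide (its y) and 26 mm high (its z, up), with a small display in its top face. The probe is pinned at (62, 18) mm, beside the handle near its +x end, and swings in the horizontal plane on the +y side. Folded, the whole is 150 x 35 x 26 mm (y from -11 to +24 mm)
- folded_mid (a point): point on the thermometer's underside at the middle of its folded outline, at (0, 6.5, 0) mm from the body's origin, same axes
- probe_tip (a point): tip of the probe, 125 mm from its hinge pin and 13 mm above the underside. From the pin the probe is a 59 mm long plastic root, 12 mm thick and 16 mm high (5 to 21 mm above the underside), then a steel rod of 8 mm diameter
- probe (a joint): angle between probe and handle (rad): 0 folded shut, with the probe alongside the handle pointing to the handle's -x; grows as it swings out to the +y side, up to 1.0. Starts 0.25 to 0.5. A stiff hinge (0.02 N m of friction) that stays where it is left; squeezing probe root and handle together between the fingers shuts it
- dock: charging dock, fixed to the worktop, 244 mm long (its x) and 84 mm wide (its y). Origin: centre of its underside. White open tray at its -x part, grey switch panel 70 mm long and 26 mm high at its +x end. The on side of the switch (raised bar) is the dock's -y side, away from the robot; the off side (raised ring) is +y, towards the robot
- tray_floor (a point): centre of the tray's floor, at (-35, 0, 12) mm from the dock's origin, same axes. Inside the tray measures 166 mm (dock x) by 48 mm (dock y); its rims rise 8 mm above the floor and are 6 mm thick; the switch panel forms the tray's +x end and rises 14 mm above the floor
- bat_pivot (a point): pivot of the toggle bat, at (87, 0, 26) mm from the dock's origin, in the middle of the panel's top, same axes as the dock
- bat_tip (a point): round end of the steel toggle bat, 60 mm from the pivot; the bat is 10 mm thick near the pivot and 16 mm at the end
- bat (a joint): angle of the toggle bat (rad): 0 off, leaning 0.45 rad from upright to the dock's +y side; 0.45 upright; 0.9 on, leaning 0.45 rad to the dock's -y side. An over-centre spring (0.12 N m at either end, about 2.5 N pushed sideways near the end of the bat) snaps it to whichever side it is nearer
- lemon: lemon, 82 x 58 x 57 mm, a bystander; origin at the centre of its underside
- onion: red onion, 66 x 66 x 70 mm, a bystander; origin at the centre of its underside
- mug: green mug, 86 x 118 x 96 mm, a bystander; origin at the centre of its underside
- peeler: vegetable peeler with a yellow handle, 170 x 25 x 18 mm, a bystander; origin at the centre of its underside
Not all that is in view belongs to the job. There is more than one size of the thermometer; the job needs the smaller.

How it is judged:
By the outcome, as a careful person would: the job done as asked, in the order asked, and still so for the second after the job is handed in, with the robot touching nothing.
It also fails if it takes over 51 s, if anything falls off the work surface, if the arm or the gripper's body presses on something with over 40 N, if the wrist force passes 120 N, or if a joint passes its speed limit or range.

## Working session

There is one attempt and no reset: what is moved stays moved. The work goes in short steps, Python scripts to look and compute and a shell command to move; the robot and the scene stay as the last step left them, time stands still between calls to the robot, and variables do not carry over. Pictures are saved under pics/ and viewed, at most 10 in all, crops included, and the job is handed in when it is done.

```bash
ls; mkdir -p pics; python3 - <<'E'
from plant import r, optics
import cv2, numpy as np
for n in ("top","scene"):
    p,d=optics.snapshot(n); cv2.imwrite(f"pics/{n}0.png",p[:,:,::-1]); np.save(f"pics/{n}0.npy",d)
    c=optics.get_calibration(n); print(n,c["fx"],c["fy"],c["cx"],c["cy"],np.round(c["extrinsics"],3).tolist())
s=r.get_state(); print({k:np.round(v,3).tolist() for k,v in s.items()}, r.grip_point_offset)
E
```

```text
pics
top 400.9033786583359 400.9033786583359 322.5452295659724 197.73549628197225 [[0.407, -0.913, -0.011, -0.111], [-0.857, -0.378, -0.351, 0.55], [0.316, 0.152, -0.936, 1.378], [0.0, 0.0, 0.0, 1.0]]
scene 422.9350496778841 422.9350496778841 323.9361099654334 206.09124028341333 [[0.501, -0.865, -0.007, -0.189], [-0.597, -0.34, -0.726, 0.448], [0.626, 0.368, -0.687, 1.488], [0.0, 0.0, 0.0, 1.0]]
{'clock': 0.1, 'q': [1.352, 0.69, -0.194, 1.566, 0.157, 0.903, -0.215], 'qd': [0.001, -0.001, 0.001, -0.004, -0.0, -0.0, -0.002], 'joint_torque': [-0.003, -52.85, -1.271, -15.384, -0.053, 0.002, 0.0], 'tool_pos': [0.156, -0.605, 0.238], 'eef_rot': [0.992, 0.126, -0.0, -0.001], 'contact_force': [-0.743, 0.125, -0.17], 'moment': [0.004, -0.021, -0.038], 'finger_force': 0.0, 'opening': 1.002} -0.0187
```

View pics/top0.png

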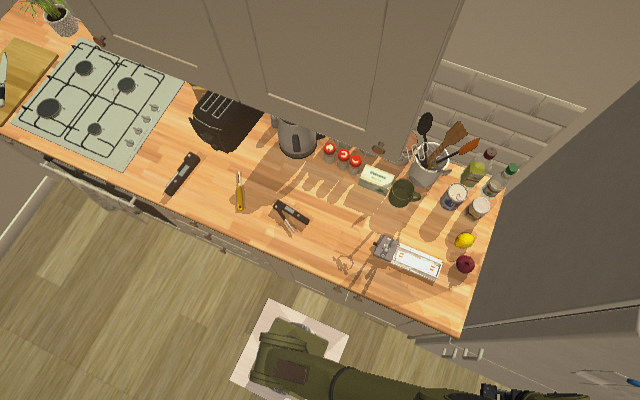

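View pics/scene0.png

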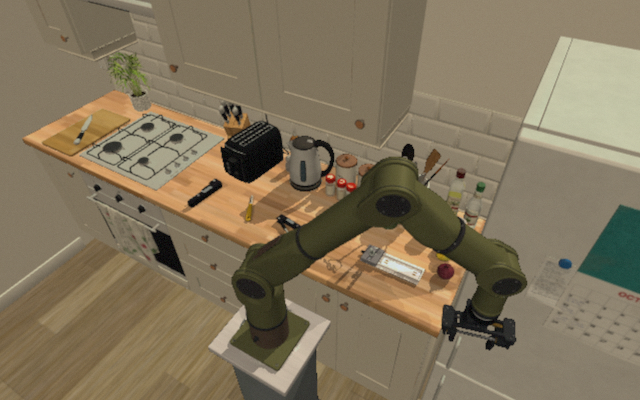

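Two candidates in the top view: the black bar at (182,173), and the black bar at (291,213) with a rod swung out. The second looks shorter and so fits the smaller one. The dock is at (410,257), with its grey switch panel at (384,245). I'll measure both bars and enlarge a crop.

```bash
cat > h.py <<'E'
import numpy as np, cv2
from plant import r, optics
def ray(c,uv,z):
    E=np.array(c["extrinsics"]); R,t=E[:3,:3],E[:3,3]; o=-R.T@t
    uv=np.atleast_2d(uv).astype(float)
    d=np.c_[(uv[:,0]-c["cx"])/c["fx"],(uv[:,1]-c["cy"])/c["fy"],np.ones(len(uv))]@R
    return o+d*((z-o[2])/d[:,2])[:,None]
def tool(s=None):
    from scipy.spatial.transform import Rotation as T
    s=s or r.get_state(); return np.array(s["tool_pos"]),T.from_quat(s["eef_rot"]).as_matrix()
def go(xyz,yaw_y=None):
    """cm in tool axes to target xyz; spin in deg so that tool y lies along world angle yaw_y (deg, mod 180)"""
    p,R=tool(); d=R.T@(np.array(xyz)-p)*100
    sp=None
    if yaw_y is not None:
        a=np.degrees(np.arctan2(R[1,1],R[0,1])); sp=-((yaw_y-a+90)%180-90)
    print("tcp",p.round(4),"tool-z",R[:,2].round(3),"move cm",d.round(2),"spin",sp)
def snap(n,name):
    c=optics.get_calibration(n); p,d=optics.snapshot(n); cv2.imwrite(f"pics/{name}.png",p[:,:,::-1]); np.save(f"pics/{name}.npy",d); return p,d,c
E
python3 - <<'E'
from h import *
c=optics.get_calibration("top"); im=cv2.imread("pics/top0.png")
g=im.max(2)
for nm,(x0,y0,x1,y1) in dict(A=(160,145,205,200),B=(268,195,315,232)).items():
    m=np.zeros(g.shape,np.uint8); m[y0:y1,x0:x1]=(g[y0:y1,x0:x1]<70)
    k=cv2.connectedComponentsWithStats(m); i=1+k[2][1:,4].argmax()
    ys,xs=np.where(k[1]==i); P=ray(c,np.c_[xs,ys],0.02)[:,:2]
    print(nm,cv2.minAreaRect(P.astype(np.float32)))
print("dock",ray(c,[[376,238],[398,238],[442,263],[437,279],[375,253]],0.02).round(3).tolist())
print("things",ray(c,[[465,240],[465,264],[402,195],[240,193]],0.02).round(2).tolist())
a=cv2.resize(im[190:285,260:450],None,fx=4,fy=4,interpolation=3)
b=cv2.resize(im[140:210,150:215],None,fx=2.7,fy=2.7,interpolation=3); a[380-b.shape[0]:,:b.shape[1]]=b
cv2.imwrite("pics/crop.png",a)
E
```

```text
A ((0.4359675347805023, 0.6792987585067749), (0.03718250244855881, 0.18792687356472015), 78.56402587890625)
B ((0.46304792165756226, 0.21233169734477997), (0.10188543051481247, 0.010691653937101364), 85.46587371826172)
dock [[0.508, -0.115, 0.02], [0.541, -0.19, 0.02], [0.518, -0.37, 0.02], [0.455, -0.371, 0.02], [0.453, -0.132, 0.02]]
things [[0.63, -0.42, 0.02], [0.55, -0.45, 0.02], [0.71, -0.14, 0.02], [0.46, 0.44, 0.02]]
```

View pics/crop.png

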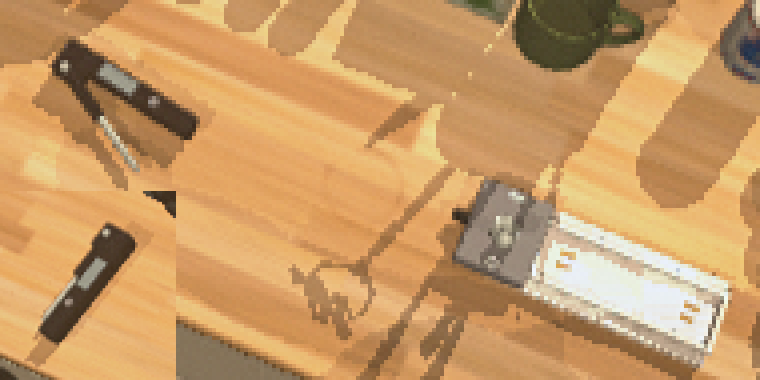

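The inset bar A is about 188 mm long with its probe almost shut, so it is the large one. B, the bar at (291,213), is shorter with its probe open and is the target. Its hinge end is at about (275,204), its other end at (307,222), and the probe is on the robot's side. I'll move over the dock first and look from there.

```bash
python3 -m creep '[{"grip":1,"tx":3.3,"ty":-2.2,"tz":-0.5},{"grip":1,"tx":3.3,"ty":-2.2,"tz":-0.5},{"grip":1,"tx":3.3,"ty":-2.2,"tz":-0.5},{"grip":1,"tx":3.3,"ty":-2.2,"tz":-0.5},{"grip":1,"tx":3.3,"ty":-2.2,"tz":-0.5},{"grip":1,"tx":3.3,"ty":-2.2,"tz":-0.5}]' 20
python3 -m creep '[{"grip":1,"tx":3.3,"ty":-2.2,"tz":-0.5},{"grip":1,"tx":3.3,"ty":-2.2,"tz":-0.5},{"grip":1,"tx":3.3,"ty":-2.2,"tz":-0.5},{"grip":1,"tx":3.3,"ty":-2.2,"tz":-0.5},{"grip":1,"tx":3.3,"ty":-2.2,"tz":-0.5},{"grip":1,"tx":3.3,"ty":-2.2,"tz":-0.5},{"grip":1},{"grip":1}]'
python3 - <<'E'
from h import *
c=optics.get_calibration("wrist"); E=np.array(c["extrinsics"]);print(c["fx"],(-E[:3,:3].T@E[:3,3]).round(3),E[:3,:3].round(2).tolist(), ray(c,[[320,200],[0,0],[640,0],[640,400],[0,400]],0).round(2).tolist())
print(r.get_state()["q"])
ct=optics.get_calibration("top");print("B ends",ray(ct,[[275,204],[307.5,222]],0.026).round(3).tolist())
E
```

```text
326.8525156062887 [ 0.236 -0.584  0.384] [[0.25, -0.97, -0.0], [-0.92, -0.24, 0.32], [-0.31, -0.08, -0.95]] [[0.11, -0.61, 0.0], [0.24, -0.24, 0.0], [0.4, -0.88, 0.0], [-0.08, -1.18, 0.0], [-0.33, -0.21, 0.0]]
[ 1.35178941  0.6898734  -0.19449647  1.56619496  0.15729602  0.90250377
 -0.21509644]
B ends [[0.474, 0.291, 0.026], [0.459, 0.145, 0.026]]$[0]: bad value
$[0]: bad value
```

```bash
python3 -m creep '[{"grip":1,"tx":3.3,"ty":-2.2,"tz":-0.5,"spin":0},{"grip":1,"tx":3.3,"ty":-2.2,"tz":-0.5,"spin":0},{"grip":1,"tx":3.3,"ty":-2.2,"tz":-0.5,"spin":0},{"grip":1,"tx":3.3,"ty":-2.2,"tz":-0.5,"spin":0},{"grip":1,"tx":3.3,"ty":-2.2,"tz":-0.5,"spin":0},{"grip":1,"tx":3.3,"ty":-2.2,"tz":-0.5,"spin":0}]' 20
```

```text
clock: 0.6
tool_pos: [0.3157, -0.4261, 0.2687]
eef_rot: [0.992, 0.126, -0.0, -0.0]
contact_force: [1.2, -0.3, -0.2]
opening: 0.999
finger_force: 0.0
```

```bash
python3 -m creep '[{"grip":1,"tx":3.3,"ty":-2.2,"tz":-0.5,"spin":0},{"grip":1,"tx":3.3,"ty":-2.2,"tz":-0.5,"spin":0},{"grip":1,"tx":3.3,"ty":-2.2,"tz":-0.5,"spin":0},{"grip":1,"tx":3.3,"ty":-2.2,"tz":-0.5,"spin":0},{"grip":1,"tx":3.3,"ty":-2.2,"tz":-0.5,"spin":0},{"grip":1,"tx":3.3,"ty":-2.2,"tz":-0.5,"spin":0},{"grip":1,"tx":0,"ty":0,"tz":0,"spin":0}]'
python3 - <<'E'
from h import *
p,d,c=snap("wrist","dock"); np.save("pics/dockE.npy",c["extrinsics"]); go((0.465,0.21,0.26),84)
E
```

```text
clock: 1.18
tool_pos: [0.4806, -0.2415, 0.2997]
eef_rot: [0.991, 0.133, 0.004, -0.002]
contact_force: [0.3, 0.5, 0.3]
opening: 1.0
finger_force: 0.0
tcp [ 0.4773 -0.2455  0.299 ] tool-z [ 0.003  0.002 -1.   ] move cm [ 10.62 -44.31   4.  ] spin 21.037247644876345
```

View pics/dock.png

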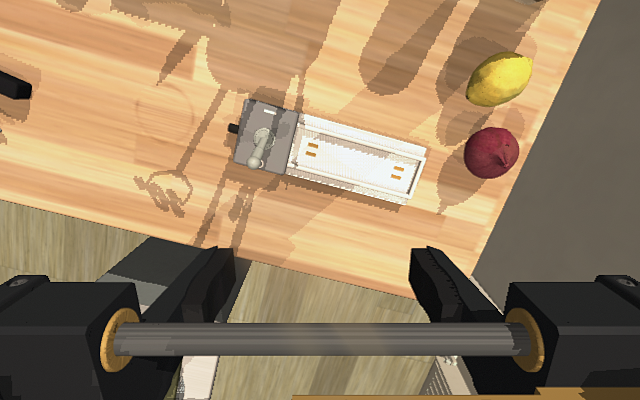

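The wrist view shows the dock: panel top corners at (247,99), (299,108), (284,176) and (235,163), and tray far corners at (427,147) and (407,204). The bat leans to the robot side, towards the ring, so it is off. The lemon is at (500,80) and the onion at (492,153).

```bash
python3 -m creep '[{"grip":1,"tx":0.9,"ty":-3.7,"tz":0.3,"spin":0},{"grip":1,"tx":0.9,"ty":-3.7,"tz":0.3,"spin":0},{"grip":1,"tx":0.9,"ty":-3.7,"tz":0.3,"spin":0},{"grip":1,"tx":0.9,"ty":-3.7,"tz":0.3,"spin":0},{"grip":1,"tx":0.9,"ty":-3.7,"tz":0.3,"spin":0},{"grip":1,"tx":0.9,"ty":-3.7,"tz":0.3,"spin":0},{"grip":1,"tx":0.9,"ty":-3.7,"tz":0.3,"spin":0},{"grip":1,"tx":0.9,"ty":-3.7,"tz":0.3,"spin":0}]'
python3 -m creep '[{"grip":1,"tx":0.9,"ty":-3.7,"tz":0.3,"spin":0},{"grip":1,"tx":0.9,"ty":-3.7,"tz":0.3,"spin":0},{"grip":1,"tx":0.9,"ty":-3.7,"tz":0.3,"spin":0},{"grip":1,"tx":0.9,"ty":-3.7,"tz":0.3,"spin":0},{"grip":1,"tx":0,"ty":0,"tz":0,"spin":-7},{"grip":1,"tx":0,"ty":0,"tz":0,"spin":-7},{"grip":1,"tx":0,"ty":0,"tz":0,"spin":-7},{"grip":1,"tx":0,"ty":0,"tz":0,"spin":-7}]'
python3 -m creep '[{"grip":1,"tx":0,"ty":0,"tz":0,"spin":-7},{"grip":1,"tx":0,"ty":0,"tz":0,"spin":-7},{"grip":1,"tx":0,"ty":0,"tz":0,"spin":-7},{"grip":1,"tx":0,"ty":0,"tz":0,"spin":-7},{"grip":1,"tx":0,"ty":0,"tz":0,"spin":-7},{"grip":1,"tx":0,"ty":0,"tz":0,"spin":-6},{"grip":1,"tx":0,"ty":0,"tz":0,"spin":0},{"grip":1,"tx":0,"ty":0,"tz":0,"spin":0}]'
python3 - <<'E'
from h import *
p,d,c=snap("wrist","thermo"); np.save("pics/thermoE.npy",c["extrinsics"]); go((0.467,0.217,0.26),-6)
k=dict(c); k["extrinsics"]=np.load("pics/dockE.npy")
W=np.r_[ray(k,[[247,99],[299,108],[284,176],[235,163]],.026),ray(k,[[427,147],[407,204]],.02)][:,:2]
D=np.array([[122,-42],[52,-42],[52,42],[122,42],[-122,-42],[-122,42]])/1000
H=(D-D.mean(0)).T@(W-W.mean(0)); a=np.arctan2(H[0,1]-H[1,0],H[0,0]+H[1,1])
R=np.array([[np.cos(a),-np.sin(a)],[np.sin(a),np.cos(a)]]); t=W.mean(0)-R@D.mean(0)
print("dock",t.round(4),np.degrees(a),"res mm",((W-(D@R.T+t))*1000).round(1).tolist())
for n,q in dict(tray=(-35,0),piv=(87,0),tipoff=(87,26)).items(): print(n,(R@np.array(q)/1000+t).round(4))
E
```

```text
clock: 1.9
tool_pos: [0.4687, 0.0543, 0.2743]
eef_rot: [0.992, 0.125, -0.0, 0.0]
contact_force: [0.4, 0.5, -0.0]
opening: 0.999
finger_force: 0.0
clock: 2.57
tool_pos: [0.4672, 0.2051, 0.2622]
eef_rot: [0.931, 0.365, -0.001, 0.001]
contact_force: [-0.2, -0.4, -0.6]
opening: 0.999
finger_force: 0.0
clock: 3.23
tool_pos: [0.4674, 0.205, 0.2623]
eef_rot: [0.748, 0.664, -0.001, 0.0]
contact_force: [0.1, 0.4, 0.9]
opening: 1.001
finger_force: 0.0
tcp [0.4674 0.2053 0.2624] tool-z [-0.001 -0.001 -1.   ] move cm [ 1.16 -0.17  0.24] spin -0.763964010744445
dock [ 0.4896 -0.2498] 90.8288634155756 res mm [[-1.6, -4.3], [4.0, 1.4], [-1.2, 0.7], [-0.2, -3.6], [-2.1, 3.2], [1.1, 2.6]]
tray [ 0.4901 -0.2848]
piv [ 0.4883 -0.1628]
tipoff [ 0.4623 -0.1632]
```

View pics/thermo.png

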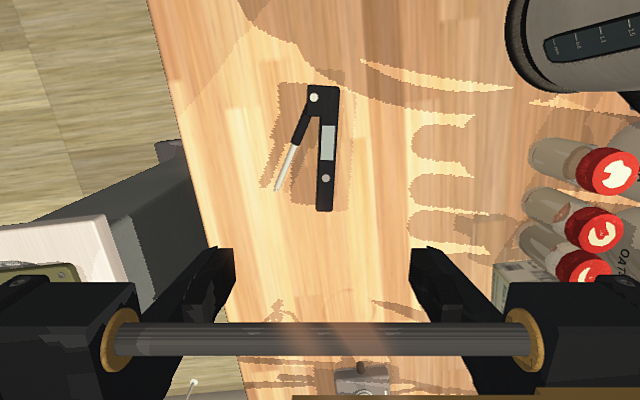

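The thermometer lies with its pin at (313,97), the handle's outer edge from (340,87) to (333,211), its inner end corner at (317,211) and the probe tip at (277,190). The display is up, and the hinge end points to world +y.

```bash
python3 - <<'E'
from h import *
c=dict(optics.get_calibration("wrist")); c["extrinsics"]=np.load("pics/thermoE.npy")
p=cv2.imread("pics/thermo.png"); m=(p.max(2)<75).astype(np.uint8); m[:78]=0;m[225:]=0;m[:,:270]=0;m[:,360:]=0
k=cv2.connectedComponentsWithStats(m); i=1+k[2][1:,4].argmax(); print(k[2][i])
e=ray(c,[[340,87],[333,211],[317,211],[313,97]],.026)[:,:2]; tip=ray(c,[[277,190]],.013)[0,:2]
x=(e[0]-e[1]);L=np.linalg.norm(x);x/=L; y=np.array([-x[1],x[0]])
o=(e[0]+e[1])/2+y*.011
print("L",L,"o",o.round(4),"ang",np.degrees(np.arctan2(x[1],x[0])),"pin",[(e[3]-o)@x,(e[3]-o)@y],"endw",np.linalg.norm(e[1]-e[2]))
pin=o+x*.062+y*.018; v=tip-pin; print("theta",np.arctan2(v@y,-(v@x)),np.linalg.norm(v))
g=o+x*.015+y*.014; go((g[0],g[1],.011),np.degrees(np.arctan2(y[1],y[0])))
E
```

```text
[ 291   85   49  126 2355]
L 0.1462346126568982 o [0.4745 0.219 ] ang 80.88451396380668 pin [np.float64(0.061334870422934916), np.float64(0.018452185576204486)] endw 0.019952475822741664
theta 0.3544530419540815 0.1223045828384339
tcp [0.4674 0.2053 0.2624] tool-z [-0.001 -0.001 -1.   ] move cm [ 3.02 -0.78 25.14] spin 2.351522025448844
```

```bash
python3 -m creep '[{"grip":1,"tx":0.5,"ty":-0.1,"tz":2.8,"spin":0.4},{"grip":1,"tx":0.5,"ty":-0.1,"tz":2.8,"spin":0.4},{"grip":1,"tx":0.5,"ty":-0.1,"tz":2.8,"spin":0.4},{"grip":1,"tx":0.5,"ty":-0.1,"tz":2.8,"spin":0.4},{"grip":1,"tx":0.5,"ty":-0.2,"tz":2.8,"spin":0.4},{"grip":1,"tx":0.5,"ty":-0.2,"tz":2.8,"spin":0.4},{"grip":1,"tx":0,"ty":0,"tz":2.6,"spin":0},{"grip":1,"tx":0,"ty":0,"tz":2.0,"spin":0}]'
python3 -m creep '[{"grip":1,"tx":0,"ty":0,"tz":1.2,"spin":0},{"grip":1,"tx":0,"ty":0,"tz":0.8,"spin":0},{"grip":1,"tx":0,"ty":0,"tz":0.8,"spin":0},{"grip":1,"tx":0,"ty":0,"tz":0.6,"spin":0},{"grip":1,"tx":0,"ty":0,"tz":0.4,"spin":0},{"grip":1,"tx":0,"ty":0,"tz":0,"spin":0},{"grip":1,"tx":0,"ty":0,"tz":0,"spin":0}]'
python3 - <<'E'
from h import *
go((.4756-.0,.236,.011))
E
```

```text
clock: 3.95
tool_pos: [0.4628, 0.237, 0.0468]
eef_rot: [0.76, 0.649, -0.001, 0.0]
contact_force: [0.6, 0.6, -0.1]
opening: 0.996
finger_force: 0.0
clock: 4.53
tool_pos: [0.4635, 0.2373, 0.011]
eef_rot: [0.76, 0.65, 0.0, 0.0]
contact_force: [0.1, 0.2, 0.0]
opening: 1.001
finger_force: 0.0
tcp [0.4635 0.2373 0.011 ] tool-z [ 0.001  0.    -1.   ] move cm [0.06 1.22 0.  ] spin None
```

Close at 20 N.

```bash
python3 -m creep '[{"grip":-1,"tx":0,"ty":0,"tz":0,"spin":0},{"grip":-1,"tx":0,"ty":0,"tz":0,"spin":0},{"grip":-1,"tx":0,"ty":0,"tz":0,"spin":0},{"grip":-1,"tx":0,"ty":0,"tz":0,"spin":0},{"grip":-1,"tx":0,"ty":0,"tz":0,"spin":0},{"grip":-1,"tx":0,"ty":0,"tz":0,"spin":0},{"grip":-1,"tx":0,"ty":0,"tz":0,"spin":0},{"grip":-1,"tx":0,"ty":0,"tz":0,"spin":0}]' 25
python3 -m creep '[{"grip":-1,"tx":0,"ty":0,"tz":0,"spin":0},{"grip":-1,"tx":0,"ty":0,"tz":0,"spin":0},{"grip":-1,"tx":0,"ty":0,"tz":0,"spin":0},{"grip":-1,"tx":0,"ty":0,"tz":0,"spin":0}]'
python3 - <<'E'
from h import *
p,d,c=snap("wrist","grip")
E
```

```text
clock: 5.2
tool_pos: [0.4638, 0.2373, 0.0108]
eef_rot: [0.76, 0.65, 0.0, 0.0]
contact_force: [0.7, -0.7, 0.3]
opening: 0.415
finger_force: 0.8
clock: 5.53
tool_pos: [0.4636, 0.2373, 0.0108]
eef_rot: [0.76, 0.65, 0.0, 0.0]
contact_force: [1.2, -0.7, 1.6]
opening: 0.389
finger_force: 25.0
```

View pics/grip.png

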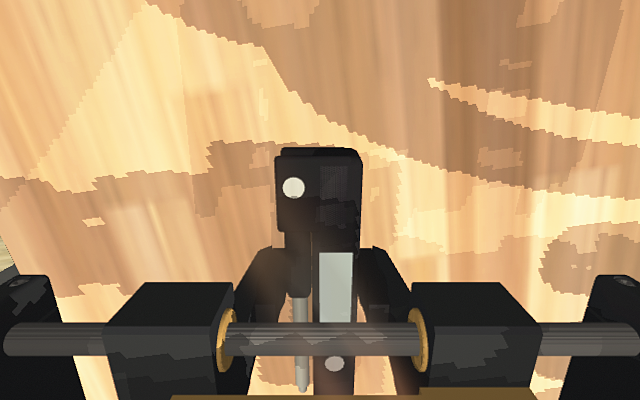

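Shut: the rod lies parallel beside the handle and the opening is 34 mm. The pin is at (293,187).

```bash
python3 - <<'E'
from h import *
c=optics.get_calibration("wrist"); p,R=tool()
print("pin in tool mm",((ray(c,[[293,187],[320,150]],.026)-p)@R*1000).round(1))
go((.40,-.28,.25),180.8)
E
python3 -m creep '[{"grip":-1,"tx":0,"ty":0,"tz":-1,"spin":0},{"grip":-1,"tx":0,"ty":0,"tz":-2,"spin":0},{"grip":-1,"tx":0,"ty":0,"tz":-3,"spin":0},{"grip":-1,"tx":0,"ty":0,"tz":-4,"spin":0},{"grip":-1,"tx":0,"ty":0,"tz":-4,"spin":0},{"grip":-1,"tx":-2,"ty":0,"tz":-3,"spin":0},{"grip":-1,"tx":-3,"ty":0,"tz":-2,"spin":0},{"grip":-1,"tx":-3,"ty":0,"tz":-2,"spin":0}]'
```

```text
pin in tool mm [[ 45.4 -12.4 -15.2]
 [ 60.8  -1.2 -15.2]]
tcp [0.4636 0.2373 0.0108] tool-z [ 0.001  0.    -1.   ] move cm [-52.09   1.75 -23.93] spin -9.717564271766605
clock: 6.25
tool_pos: [0.4498, 0.1579, 0.2226]
eef_rot: [0.759, 0.651, 0.0, 0.0]
contact_force: [0.9, -0.8, -2.2]
opening: 0.387
finger_force: 25.0
```

```bash
python3 -m creep '[{"grip":-1,"tx":-3.7,"ty":0.2,"tz":-0.5,"spin":0},{"grip":-1,"tx":-3.7,"ty":0.2,"tz":-0.5,"spin":0},{"grip":-1,"tx":-3.7,"ty":0.2,"tz":-0.5,"spin":0},{"grip":-1,"tx":-3.7,"ty":0.2,"tz":-0.5,"spin":0},{"grip":-1,"tx":-3.7,"ty":0.2,"tz":-0.5,"spin":0},{"grip":-1,"tx":-3.7,"ty":0.2,"tz":-0.5,"spin":0},{"grip":-1,"tx":-3.7,"ty":0.2,"tz":0,"spin":0},{"grip":-1,"tx":-3.7,"ty":0.2,"tz":0,"spin":0}]'
python3 -m creep '[{"grip":-1,"tx":-3.7,"ty":0.2,"tz":0,"spin":0},{"grip":-1,"tx":-3.7,"ty":0,"tz":0,"spin":0},{"grip":-1,"tx":-3.7,"ty":0,"tz":0,"spin":0},{"grip":-1,"tx":-2.5,"ty":0,"tz":0,"spin":-5},{"grip":-1,"tx":0,"ty":0,"tz":0,"spin":-5},{"grip":-1,"tx":0,"ty":0,"tz":0,"spin":0},{"grip":-1,"tx":0,"ty":0,"tz":0,"spin":0},{"grip":-1,"tx":0,"ty":0,"tz":0,"spin":0}]'
python3 - <<'E'
from h import *
p,d,c=snap("wrist","dock2"); np.save("pics/dock2E.npy",c["extrinsics"]); print(tool()[0])
E
```

```text
clock: 6.92
tool_pos: [0.4192, -0.1381, 0.2513]
eef_rot: [0.76, 0.65, -0.0, -0.0]
contact_force: [0.6, 0.1, -2.0]
opening: 0.388
finger_force: 25.0
clock: 7.58
tool_pos: [0.4015, -0.2699, 0.2509]
eef_rot: [0.7, 0.714, 0.0, -0.0]
contact_force: [0.4, 0.6, -2.0]
opening: 0.388
finger_force: 25.0
[ 0.40171126 -0.26992944  0.25092486]
```

View pics/dock2.png

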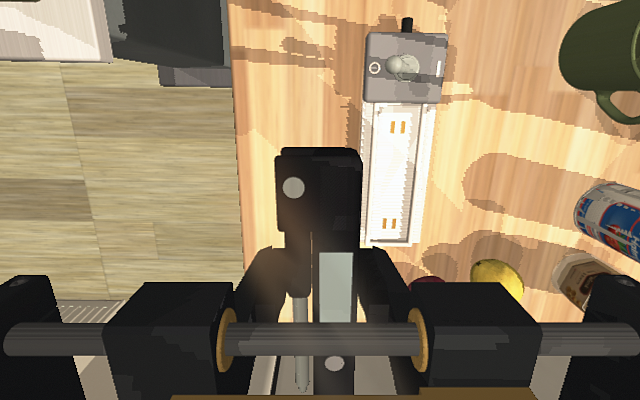

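```bash
python3 - <<'E'
import cv2
a=cv2.imread("pics/dock2.png")[15:255,340:460]; a=cv2.resize(a,None,fx=2.5,fy=2.5,interpolation=cv2.INTER_CUBIC); cv2.imwrite("pics/dock2c.png",a)
E
```

```text
(no output)
```

View pics/dock2c.png

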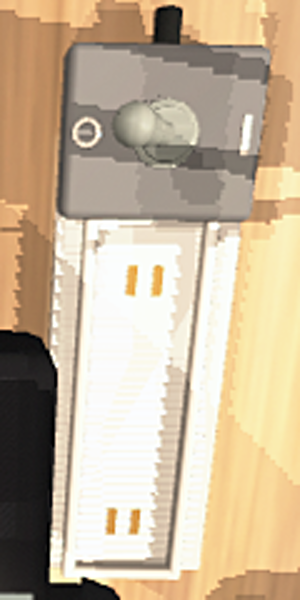

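The enlarged crop shows the panel corners at picture pixels (366,32), (448,33), (439,103) and (364,102). The tray's far outer rim corners are at (365.6,245.8) and (412.8,245.8). The ring is on the left (robot) side and the bar on the right, with the bat leaning to the ring.

```bash
python3 - <<'E'
from h import *
k=dict(optics.get_calibration("wrist")); k["extrinsics"]=np.load("pics/dock2E.npy")
W=np.r_[ray(k,[[448,33],[439,103],[364,101.8],[366,32]],.026),ray(k,[[412.8,245.8],[365.6,245.8]],.02)][:,:2]
D=np.array([[122,-42],[52,-42],[52,42],[122,42],[-122,-30],[-122,30]])/1000
H=(D-D.mean(0)).T@(W-W.mean(0)); a=np.arctan2(H[0,1]-H[1,0],H[0,0]+H[1,1])
R=np.array([[np.cos(a),-np.sin(a)],[np.sin(a),np.cos(a)]]); t=W.mean(0)-R@D.mean(0)
print("dock",t.round(4),np.degrees(a),"res mm",((W-(D@R.T+t))@R*1000).round(1).tolist())
np.savez("dock.npz",R=R,t=t,a=a)
g=R@np.array([-.035+.0155,0])+t
go((g[0],g[1],.12),np.degrees(a)+90)
print("piv",(R@[.087,0]+t).round(4))
E
```

```text
dock [ 0.4871 -0.2493] 90.87347221577386 res mm [[-0.8, 0.2], [0.6, 1.2], [1.4, -1.1], [-0.4, -0.0], [-0.2, -0.2], [-0.6, -0.0]]
tcp [ 0.4017 -0.2699  0.2509] tool-z [-0.  0. -1.] move cm [-0.06  8.57 13.09] spin 0.2655408612538963
piv [ 0.4858 -0.1623]
```

```bash
python3 -m creep '[{"grip":-1,"tx":0,"ty":2,"tz":1,"spin":0.3},{"grip":-1,"tx":0,"ty":2,"tz":2,"spin":0},{"grip":-1,"tx":0,"ty":2,"tz":2,"spin":0},{"grip":-1,"tx":0,"ty":1.6,"tz":3,"spin":0},{"grip":-1,"tx":0,"ty":1,"tz":3,"spin":0},{"grip":-1,"tx":0,"ty":0,"tz":3,"spin":0},{"grip":-1,"tx":0,"ty":0,"tz":3,"spin":0},{"grip":-1,"tx":0,"ty":0,"tz":2,"spin":0}]'
python3 -m creep '[{"grip":-1,"tx":0,"ty":0,"tz":0.5,"spin":0},{"grip":-1,"tx":0,"ty":0,"tz":0,"spin":0}]'
python3 - <<'E'
from h import *
z=np.load("dock.npz"); g=z["R"]@np.array([-.035+.0155,0])+z["t"]; go((g[0],g[1],.024),np.degrees(z["a"])+90)
E
```

```text
clock: 8.3
tool_pos: [0.4872, -0.2682, 0.0584]
eef_rot: [0.702, 0.712, -0.0, -0.001]
contact_force: [-0.6, -0.5, -2.1]
opening: 0.388
finger_force: 25.0
clock: 8.47
tool_pos: [0.4872, -0.2686, 0.0547]
eef_rot: [0.702, 0.712, -0.001, -0.001]
contact_force: [0.2, 0.4, -0.9]
opening: 0.389
finger_force: 25.0
tcp [ 0.4872 -0.2686  0.0547] tool-z [-0.003  0.001 -1.   ] move cm [-0.02  0.02  3.07] spin -0.0065683868991754935
```

```bash
python3 -m creep '[{"grip":-1,"tx":0,"ty":0,"tz":0.6,"spin":0},{"grip":-1,"tx":0,"ty":0,"tz":0.6,"spin":0},{"grip":-1,"tx":0,"ty":0,"tz":0.6,"spin":0},{"grip":-1,"tx":0,"ty":0,"tz":0.5,"spin":0},{"grip":-1,"tx":0,"ty":0,"tz":0.4,"spin":0},{"grip":-1,"tx":0,"ty":0,"tz":0.3,"spin":0},{"grip":-1,"tx":0,"ty":0,"tz":0,"spin":0},{"grip":-1,"tx":0,"ty":0,"tz":0,"spin":0}]'
```

```text
clock: 9.13
tool_pos: [0.4876, -0.2701, 0.0256]
eef_rot: [0.702, 0.712, -0.0, -0.0]
contact_force: [0.4, -0.1, -1.4]
opening: 0.389
finger_force: 25.0
```

```bash
python3 -m creep '[{"grip":-1,"tx":0,"ty":0,"tz":0.1,"spin":0},{"grip":-1,"tx":0,"ty":0,"tz":0.1,"spin":0},{"grip":-1,"tx":0,"ty":0,"tz":0,"spin":0},{"grip":-1,"tx":0,"ty":0,"tz":0,"spin":0}]'
```

```text
clock: 9.47
tool_pos: [0.4877, -0.2701, 0.0238]
eef_rot: [0.702, 0.712, -0.0, 0.0]
contact_force: [0.1, 0.3, -2.1]
opening: 0.39
finger_force: 25.0
```

```bash
python3 -m creep '[{"grip":-0.1,"tx":0,"ty":0,"tz":0.05,"spin":0},{"grip":0.1,"tx":0,"ty":0,"tz":0,"spin":0},{"grip":0.2,"tx":0,"ty":0,"tz":0,"spin":0},{"grip":0.2,"tx":0,"ty":0,"tz":0,"spin":0},{"grip":0.2,"tx":0,"ty":0,"tz":-1,"spin":0},{"grip":0.2,"tx":0,"ty":0,"tz":-3,"spin":0},{"grip":0.2,"tx":0,"ty":0,"tz":-4,"spin":0},{"grip":0.2,"tx":0,"ty":0,"tz":-4,"spin":0}]'
python3 -m creep '[{"grip":-1,"tx":0,"ty":-1.5,"tz":-3,"spin":0},{"grip":-1,"tx":0,"ty":-2,"tz":-3,"spin":0},{"grip":-1,"tx":0,"ty":-2,"tz":0,"spin":0},{"grip":-1,"tx":0,"ty":-2,"tz":0,"spin":0},{"grip":-1,"tx":0,"ty":0,"tz":0,"spin":0},{"grip":-1,"tx":0,"ty":0,"tz":0,"spin":0},{"grip":-1,"tx":0,"ty":0,"tz":0,"spin":0}]'
python3 - <<'E'
from h import *
p,d,c=snap("wrist","placed"); np.save("pics/placedE.npy",c["extrinsics"])
z=np.load("dock.npz"); b=z["R"]@np.array([.087,.026+.035])+z["t"]; print(b,c["extrinsics"][:2]); go((b[0],b[1],.10),np.degrees(z["a"])+90)
a=p[0:300,150:500,::-1]; cv2.imwrite("pics/placedc.png",cv2.resize(a,None,fx=2,fy=2,interpolation=2))
E
```

```text
clock: 10.13
tool_pos: [0.4868, -0.2696, 0.1447]
eef_rot: [0.702, 0.712, -0.0, -0.001]
contact_force: [1.2, -0.6, -0.1]
opening: 0.597
finger_force: 0.0
clock: 10.72
tool_pos: [0.4137, -0.2711, 0.2037]
eef_rot: [0.702, 0.712, 0.0, 0.001]
contact_force: [0.7, -0.9, 0.5]
opening: 0.1
finger_force: 0.0
[ 0.42476571 -0.16325792] [[ 0.99988427  0.01517533  0.00107771 -0.40939275]
 [ 0.01404865 -0.94818908  0.3173958  -0.29476736]]
tcp [ 0.414  -0.271   0.2035] tool-z [ 0.002 -0.    -1.   ] move cm [10.76  1.22 10.36] spin -0.05697832867434727
```

View pics/placedc.png

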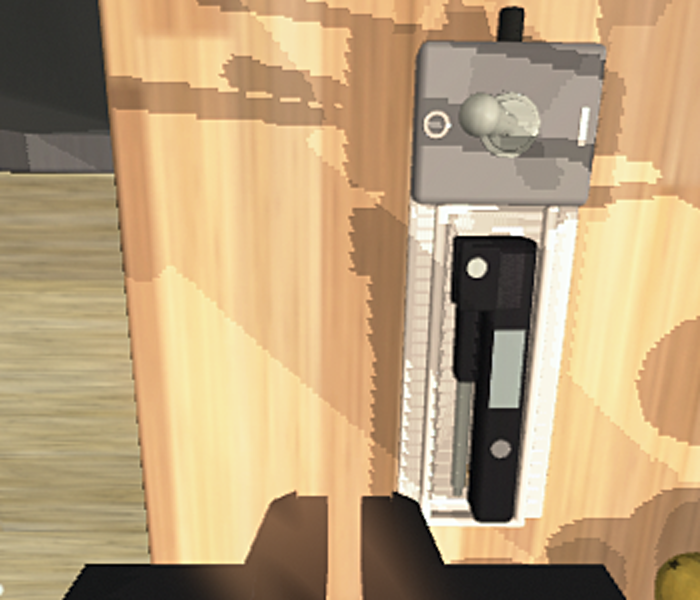

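The thermometer is in the tray, display up, probe alongside the handle. In picture pixels the pin is at (388.5,133.5) and the handle ends are at about (397,119) and (396,260). I'll check numerically that it is flat and fits.

```bash
python3 - <<'E'
from h import *
k=dict(optics.get_calibration("wrist")); k["extrinsics"]=np.load("pics/placedE.npy"); z=np.load("dock.npz"); E=k["extrinsics"]
d=np.load("pics/placed.npy")
f=lambda w:((w[:,:2]-z["t"])@z["R"]*1000).round(1).tolist()
print("pin, ends, handle right corners",f(ray(k,[[388.5,133.5],[397,119],[396,260],[417.5,121],[407,259]],.038)))
print("rod start,end",f(ray(k,[[381.5,192],[379,244]],.025+.004)))
for u,v in [(400,125),(408,135),(402,175),(402,210),(396,240),(394,255)]:
    q=d[v,u]; pc=np.array([(u-k["cx"])/k["fx"]*q,(v-k["cy"])/k["fy"]*q,q]); w=E[:3,:3].T@(pc-E[:3,3]); print((u,v),w.round(4))
E
```

```text
pin, ends, handle right corners [[24.7, 11.0], [38.0, 4.0], [-109.1, -5.7], [36.2, -15.2], [-107.9, -17.3]]
rod start,end [[-35.6, 12.6], [-94.5, 11.9]]
(400, 125) [ 0.4858 -0.2168  0.0379]
(408, 135) [ 0.4942 -0.2259  0.038 ]
(402, 175) [ 0.4916 -0.2642  0.0402]
(402, 210) [ 0.4956 -0.3012  0.0379]
(396, 240) [ 0.4922 -0.3346  0.0384]
(394, 255) [ 0.4917 -0.3523  0.0381]
```

It is flat (top at z=0.038 along its length), inside the rims, and the probe is parallel to within a few mrad. Next is the switch: fingers shut, descend on the ring side of the bat, then push to the far side.

```bash
python3 -m creep '[{"grip":-1,"tx":3,"ty":0.1,"tz":0,"spin":0},{"grip":-1,"tx":3,"ty":0.2,"tz":0,"spin":0},{"grip":-1,"tx":3,"ty":0.2,"tz":1,"spin":0},{"grip":-1,"tx":1.8,"ty":0.2,"tz":3,"spin":0},{"grip":-1,"tx":0,"ty":0,"tz":4,"spin":0},{"grip":-1,"tx":0,"ty":0,"tz":3,"spin":0},{"grip":-1,"tx":0,"ty":0,"tz":2,"spin":0},{"grip":-1,"tx":0,"ty":0,"tz":1.3,"spin":0}]'
python3 -m creep '[{"grip":-1,"tx":0,"ty":0,"tz":0,"spin":0},{"grip":-1,"tx":0,"ty":0,"tz":0,"spin":0}]'
python3 - <<'E'
from h import *
z=np.load("dock.npz"); b=z["R"]@np.array([.087,.012])+z["t"]; go((b[0],b[1],.060))
E
```

```text
clock: 11.43
tool_pos: [0.4188, -0.1618, 0.0578]
eef_rot: [0.701, 0.713, -0.0, -0.001]
contact_force: [-0.2, -0.6, -0.8]
opening: 0.006
finger_force: 0.0
clock: 11.6
tool_pos: [0.4189, -0.1624, 0.0596]
eef_rot: [0.702, 0.713, -0.0, -0.0]
contact_force: [-0.3, 0.7, 1.1]
opening: 0.003
finger_force: 0.0
tcp [ 0.4189 -0.1624  0.0596] tool-z [-0.001 -0.    -1.   ] move cm [-0.1   5.49 -0.05] spin None
```

```bash
python3 -m creep '[{"grip":-1,"tx":0,"ty":1,"tz":0,"spin":0},{"grip":-1,"tx":0,"ty":1,"tz":0,"spin":0},{"grip":-1,"tx":0,"ty":1,"tz":0,"spin":0},{"grip":-1,"tx":0,"ty":1,"tz":0,"spin":0}]'
python3 -m creep '[{"grip":-1,"tx":0,"ty":0.7,"tz":0,"spin":0},{"grip":-1,"tx":0,"ty":0.7,"tz":0,"spin":0},{"grip":-1,"tx":0,"ty":0.3,"tz":0,"spin":0},{"grip":-1,"tx":0,"ty":0,"tz":0,"spin":0},{"grip":-1,"tx":0,"ty":0,"tz":0,"spin":0}]'
```

```text
clock: 11.93
tool_pos: [0.4573, -0.163, 0.0615]
eef_rot: [0.703, 0.712, -0.001, -0.0]
contact_force: [-2.8, 0.6, 1.2]
opening: 0.003
finger_force: 1.3
clock: 12.35
tool_pos: [0.4753, -0.1623, 0.0604]
eef_rot: [0.702, 0.712, 0.0, 0.0]
contact_force: [-0.3, 0.7, -0.6]
opening: 0.002
finger_force: 0.0
```

Contact was felt, then released. Back off, rise, and look.

```bash
python3 -m creep '[{"grip":-1,"tx":0,"ty":-2,"tz":0,"spin":0},{"grip":-1,"tx":0,"ty":-3,"tz":0,"spin":0},{"grip":-1,"tx":0,"ty":-2,"tz":-2,"spin":0},{"grip":-1,"tx":-2,"ty":0,"tz":-3.5,"spin":0},{"grip":-1,"tx":-2,"ty":0,"tz":-3.5,"spin":0},{"grip":-1,"tx":-2,"ty":0,"tz":-3.5,"spin":0},{"grip":-1,"tx":-3,"ty":0,"tz":-2,"spin":0},{"grip":-1,"tx":0,"ty":0,"tz":0,"spin":0}]'
python3 -m creep '[{"grip":-1,"tx":0,"ty":0,"tz":0,"spin":0},{"grip":-1,"tx":0,"ty":0,"tz":0,"spin":0}]'
python3 - <<'E'
from h import *
p,d,c=snap("wrist","end"); cv2.imwrite("pics/endc.png",cv2.resize(p[0:300,150:550,::-1],None,fx=2,fy=2,interpolation=2))
E
```

```text
clock: 13.02
tool_pos: [0.4072, -0.2596, 0.2072]
eef_rot: [0.706, 0.708, -0.0, 0.004]
contact_force: [1.0, -0.5, -0.7]
opening: 0.005
finger_force: 0.0
clock: 13.18
tool_pos: [0.4055, -0.252, 0.2032]
eef_rot: [0.702, 0.712, -0.0, -0.001]
contact_force: [-0.7, 0.2, -0.5]
opening: 0.007
finger_force: 0.0
```

View pics/endc.png

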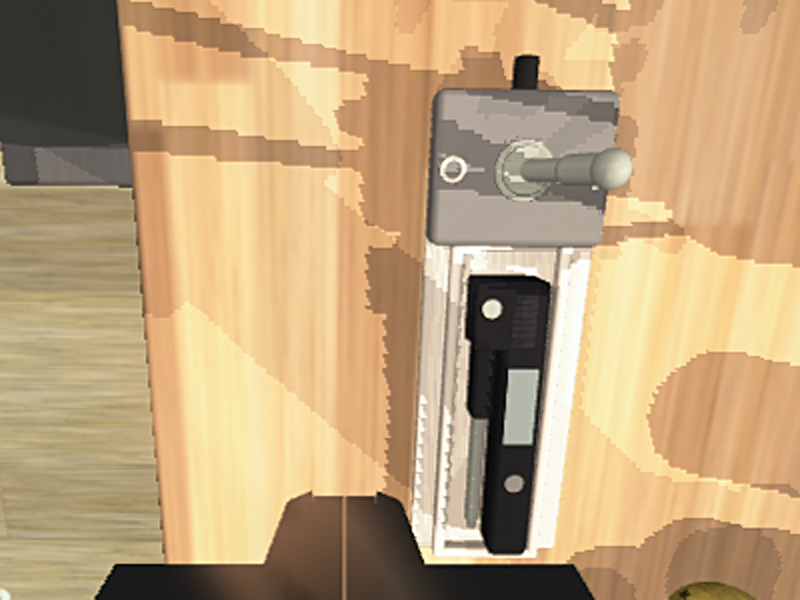

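The bat now leans fully to the bar side, with its end at crop (610,168). The thermometer is still flat and shut in the tray, and the arm is clear.

```bash
python3 -c "
from plant import workorder; print(workorder.finish_job())"
```

```text
the job is handed in; nothing more can be done
None
```

The smaller thermometer is folded shut and lying flat in the dock tray, display up. The switch was then snapped to the on side, and I handed the job in at about 13 s; no verdict came back.

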